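Fit the index plate over shaft and pin

ROBOT

A 6-joint arm with a two-finger parallel gripper is mounted at the origin on a cart in front of the work surface, level with it; the furniture and walls round the work are solid. World frame = base frame: x ahead of the robot, y to its left, z up, the work surface at z = 0. Lengths are in m, angles in rad, forces in N, time in s.
With the tool pointing down it reaches from about 0.2 to 0.875 m from the base axis. Payload 3.4 kg.
Tool frame: the origin (TCP) lies midway between the tips of the shut fingers; the grasp point (between the pads) lies 19 mm behind it (ctrl.grip_point_offset is the distance from the TCP to the grasp point, in m); z points along the fingers, y is the line along which they close (so a half turn about z gives the same grasp; the last joint's range is limited). The gripper opens to 94 mm and grips with 3 to 60 N. Pads are 16 mm wide; open, the fingers measure 119 mm over their backs; the gripper's body (75 mm by 177 mm) begins 78 mm behind the grasp point.
Start: joints at [-1.322, 0.276, 1.505, -0, 1.361, -0.121], TCP at [0.208, -0.536, 0.205] pointing down, gripper open.
Joint ranges: [-2.89, 2.89], [-0.75, 2.08], [0.22, 2.7], [-1.18, 4.32], [0.11, 2.71], [-2.7, 2.7]. Speed limits (rad/s): [2.57, 2.57, 3.14, 3.14, 3.14, 3.14].

INTERFACE

Orientations are given as a rotation vector (axis times angle).
In Python, from plant import ctrl gives the robot as it stands.
- The arm moves only by the tool arm_command, never from a script. Its argument "targets" is one flat list of numbers, 5 for each row, row after row: the shift along the world's x, y, z in units of 50 mm (1.0 is 50 mm), then the turn about the world's z in units of 5 degrees (1.0 is 5 degrees), then the finger opening in mm, from 0 to 94. In form: [x, y, z, turn, fingers, x, y, z, turn, fingers, ...]. A call has 1 to 12 rows; each row shifts and turns the commanded pose from where the row before left it; what a row does not reach is not made up. A row lasts 1/10 s, in which the tool goes at most 50 mm and 8.59 degrees, less where a joint would pass 70% of its speed; a pose out of reach is approached as far as the arm can. A call is refused whole if a number of a shift passes 1 or a number of a turn 1, either way. A call with a gripper value outside its range is refused whole. The fingers move at their own pace and stop on an object; "squeeze" is the grip in N (left out, the last holds). Time passes only in rows, so rows that do not move let the fingers close. It gives the time, the measured TCP pose, the force, the opening and the grip force at its end, in the units of the state.
- ctrl.observe(): the state, without advancing time (a new reading comes with each control period).
- ctrl.capture(name): name is "scene" or "top"; returns a dict with "color" (400x640x3 uint8, red, green, blue), "K" (3x3 intrinsics, pixels), "extrinsics" (4x4, takes a point from world to camera coordinates). Camera axes: x right, y down, z forward; pixel columns grow to the right and rows downward; lengths in m; the calibration is good to about 2 mm. A picture is of the moment at which its call begins. There is no depth.
- ctrl.sign_off(): hands the job in; it is judged then, once.
The state is a dict: "time_s": time; "q": joint angles; "joint_vel": joint speeds; "effort": joint torques, N m; "eef_pos": TCP position; "tool_rot": TCP orientation; "contact_force": force on the tool from outside, world axes, zero at the start; "ft_torque": the same for the moment, N m; "width": opening from 0.0 (shut) to 1.0 (fully open); "grasp_force": force on a finger pad.
Only numpy, scipy, OpenCV 4.12 (cv2) and the standard library are available. Lean on these libraries where they do the work, as an engineer would, in place of code of your own. Each camera call takes 0.05 s, during which the arm holds its last target. There are 200 camera calls.

TASK

Pick up the brass index plate by its black hub and fit it on the blue index head, so that the central shaft passes through its bore and the upright pin enters its pin hole, and it lies fully home, flat on the round table; then let go of it. The pin's exact direction is not known, so ride the plate lightly on the pin and turn it until it drops in: never force it (keep well below 50 N), and leave the other things on the bench where they are.

Things in the scene. Friction and masses are not known exactly. Their poses are not given: they have to be found in the camera images.
- plate_hub (a point): hub of the loose index plate, which lies flat on the bench. Black hub, 46 (x) x 36 (y) x 34 mm tall, on the 10 mm brass plate; hold it by the 36 mm wide flanks, fingers closing along y. The point is on the bore axis, 27 mm above the plate's underside, 17 mm below the hub's top. z up along the bore; x towards the pin hole. About 0.3 kg. Once seated it is 59 mm above the bench
- index_plate: the index plate, origin on the bore axis at its underside, axes as plate_hub. Brass, rounded corners, 10 mm thick, reaching from x = -36 to +52 and y = -33 to +33 mm; a 17.7 mm bore goes right through plate and hub. Carry it clear of the tall cardboard box that stands further back, between the plate's and the head's place
- pin_hole (a point): centre of the plate's pin hole at its underside: 9.7 mm wide, through the plate, 36 mm from the bore axis
- index_head: index head, fixed to the bench: blue base 136 x 116 x 18 mm with a round aluminium table on it, 104 mm across, its top (the plate's seat) 32 mm above the bench. From it stand a central steel shaft and a steel pin. Origin on the shaft axis at bench height; z up; x towards the white mark on the base's rim. The table is clamped: hand forces do not turn it
- shaft_tip (a point): centre of the top of the fixed central shaft: 72 mm above the bench, shaft 16 mm thick, tapered to 8 mm over the last 12 mm
- pin_level (a point): point on the shaft axis at the height of the pin's top, 50 mm above the bench; the pin itself is 8 mm thick, 36 mm off this axis, with a 0.6 mm chamfer. Its direction is not measured: seen from above it lies 0.10 to 0.90 rad counter-clockwise of the base's x axis. See it or find it by feel: the plate rides on its top, 18 mm above the seat, until the hole is over it
- screws: bystander, leave where it is: round steel dish of small screws, 68 mm wide, 18 high; origin at the centre of its underside
- blue_tape: bystander, leave where it is: roll of blue tape lying flat, 71 mm wide, 24 high; origin at the centre of its underside
- tube_handle: bystander, leave where it is: white and green tube handle lying along its y axis, 34 mm thick, 178 long; origin at the centre of its underside
- red_cutters: bystander, leave where it is: side cutters with red handles, lying flat, 132 x 49 x 11 mm; origin at the centre of its underside
- board: bystander, leave where it is: small green circuit board, 30 x 94 x 10 mm; origin at the centre of its underside
- bottle: bystander, leave where it is: small white and clear cleaner bottle, 42 mm wide, 90 high; origin at the centre of its underside
- marker: bystander, leave where it is: grey and blue marker pen lying along its y axis, 11 mm thick, 150 long; origin at the centre of its underside
Mind the look-alikes: they are no part of the job. Of the things that look like the index_plate, the middle-sized one is meant.

How it is judged:
By the outcome, as a careful person would: the job done as asked, in the order asked, and still so for the second after the job is handed in, with the robot touching nothing.
It also fails if it takes over 72 s, if anything falls off the work surface, if the arm or the gripper's body presses on something with over 40 N, if the wrist force passes 120 N, or if a joint passes its speed limit or range.

## Working session

There is one attempt and no reset: what is moved stays moved. The work goes in short steps, Python scripts to look and compute and a tool call to move; the robot and the scene stay as the last step left them, time stands still between calls to the robot, and variables do not carry over. Pictures are saved under pics/ and viewed, at most 10 in all, crops included, and the job is handed in when it is done.

Besides the shell and the picture viewer there is one more tool, called after "Call:" as a command line: name --argument value ..., lists and objects as JSON in quotes. arm_command: Moves the arm, as the interface text tells. Its arguments: {"type":"object","properties":{"targets":{"type":"array"},"squeeze":{"type":"number"}},"required":["targets"]}

```bash
mkdir -p pics; python3 - <<'E'
from plant import ctrl
import cv2, numpy as np, pickle
d={}
for n in("scene","top"):
    c=ctrl.capture(n); d[n]=c
    cv2.imwrite(f"pics/{n}0.png",c["color"][:,:,::-1])
    E=c["extrinsics"]; print(n,c["K"].round(1).tolist(),(-E[:3,:3].T@E[:3,3]).round(3),E[:3,:3].round(2).tolist())
pickle.dump(d,open("d0.pkl","wb"))
print(ctrl.observe(), ctrl.grip_point_offset)
E
```

```text
scene [[417.9, 0.0, 316.2], [0.0, 417.9, 199.1], [0.0, 0.0, 1.0]] [-0.38   0.479  0.809] [[-0.47, -0.88, 0.02], [-0.54, 0.27, -0.8], [0.7, -0.38, -0.6]]
top [[416.5, 0.0, 319.8], [0.0, 416.5, 206.7], [0.0, 0.0, 1.0]] [0.352 0.021 1.234] [[0.02, -1.0, -0.02], [-1.0, -0.02, -0.09], [0.09, 0.02, -1.0]]
{'time_s': 0.1, 'q': array([-1.32199082e+00,  2.76511573e-01,  1.50595562e+00, -1.03594414e-05,
        1.36074039e+00, -1.20979464e-01]), 'joint_vel': array([ 6.48314133e-04,  5.47645177e-07, -2.23989242e-03,  1.12132995e-03,
       -1.26063944e-03, -2.12964288e-03]), 'effort': array([ 1.78699545e-03, -4.05455446e+01, -2.37780797e+01,  7.02815666e-02,
        2.99939280e-02, -4.59011619e-05]), 'eef_pos': array([ 0.20769115, -0.53564119,  0.20472306]), 'tool_rot': array([-3.08646327e+00, -5.77260249e-01,  1.77807139e-04]), 'contact_force': array([-0.07256314,  0.07936127,  0.7941693 ]), 'ft_torque': array([-0.01911773, -0.02929186, -0.01107881]), 'grasp_force': 0.0, 'width': 0.9995534408167079} 0.0188
```

View pics/scene0.png

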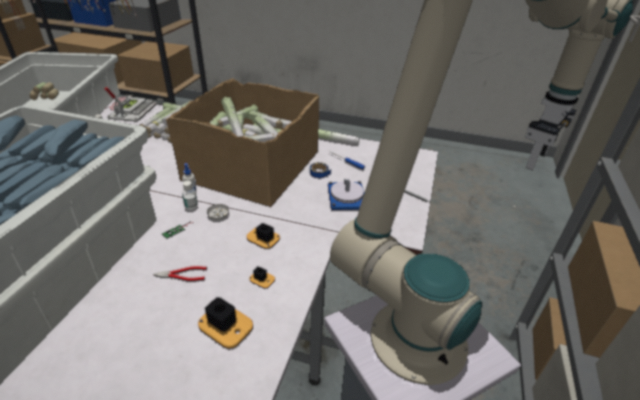

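View pics/top0.png

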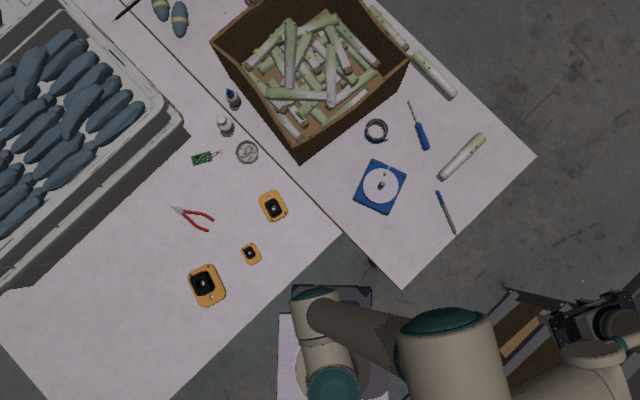

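The top view shows the middle-sized brass plate at about (273,206) and the blue head at about (381,186). The scene view shows them at (264,235) and (347,192). I'll zoom in on both and measure them.

```bash
cat > h.py <<'E'
import numpy as np, cv2, pickle
def ray(c,uv,z):
    E=c["extrinsics"];R=E[:3,:3];o=-R.T@E[:3,3]
    d=R.T@np.linalg.inv(c["K"])@[uv[0],uv[1],1]
    return o+d*(z-o[2])/d[2]
def proj(c,p):
    q=c["K"]@(c["extrinsics"]@np.r_[p,1])[:3]; return q[:2]/q[2]
def crop(c,u,v,w,h,s):
    im=c["color"][v-h:v+h,u-w:u+w,::-1]
    return cv2.resize(im,None,fx=s,fy=s,interpolation=cv2.INTER_CUBIC)
def mask(c,lo,hi):
    return cv2.inRange(cv2.cvtColor(c["color"],cv2.COLOR_RGB2HSV),lo,hi)
def blobs(m,box):
    u0,u1,v0,v1=box; k=np.zeros_like(m);k[v0:v1,u0:u1]=m[v0:v1,u0:u1]
    return sorted(cv2.findContours(k,cv2.RETR_EXTERNAL,cv2.CHAIN_APPROX_NONE)[0],key=cv2.contourArea)[::-1]
E
python3 - <<'E'
from h import *
d=pickle.load(open("d0.pkl","rb"));t=d["top"];s=d["scene"]
a=np.hstack([crop(t,273,206,25,20,8),crop(t,381,186,32,32,6)[32:352]])
b=np.hstack([crop(s,264,235,25,20,8),crop(s,347,190,32,32,6)[32:352]])
cv2.imwrite("pics/crop0.png",np.vstack([a,b])[:600])
for lab,lo,hi,box,z in(("brass",(10,120,90),(28,255,255),(255,292,182,230),.010),("base",(100,120,50),(120,255,255),(350,412,150,220),.018)):
    c=blobs(mask(t,lo,hi),box)[0]; r=cv2.minAreaRect(c)
    P=[ray(t,q,z)[:2] for q in cv2.boxPoints(r)]
    P=np.array(P); print(lab,r,P.round(4).tolist(),"ctr",P.mean(0).round(4),np.linalg.norm(np.diff(P,axis=0),axis=1).round(4),np.arctan2(*(P[1]-P[0])[::-1]))
for lab,box,z in(("hub",(255,292,182,230),.044),):
    c=blobs(cv2.inRange(t["color"],(0,0,0),(50,50,50)),box)[0];r=cv2.minAreaRect(c);print(lab,r,ray(t,r[0],.044))
E
```

```text
brass ((272.7452697753906, 205.6414794921875), (29.041446685791016, 21.465415954589844), 60.945396423339844) [[0.4853, 0.2343], [0.5174, 0.1794], [0.4426, 0.1355], [0.4108, 0.1901]] ctr [0.464  0.1848] [0.0635 0.0867 0.0631] -1.041410838515764
base ((379.4419250488281, 186.5609130859375), (38.53463363647461, 44.92158889770508), 25.201122283935547) [[0.4878, -0.0499], [0.6096, -0.1049], [0.5622, -0.2076], [0.4414, -0.1521]] ctr [ 0.5252 -0.1286] [0.1337 0.1131 0.133 ] -0.4240291441695148
hub ((273.0000305175781, 207.50003051757812), (16.099689483642578, 12.074766159057617), 63.43495178222656) [0.45542426 0.17934149 0.044     ]
```

View pics/crop0.png

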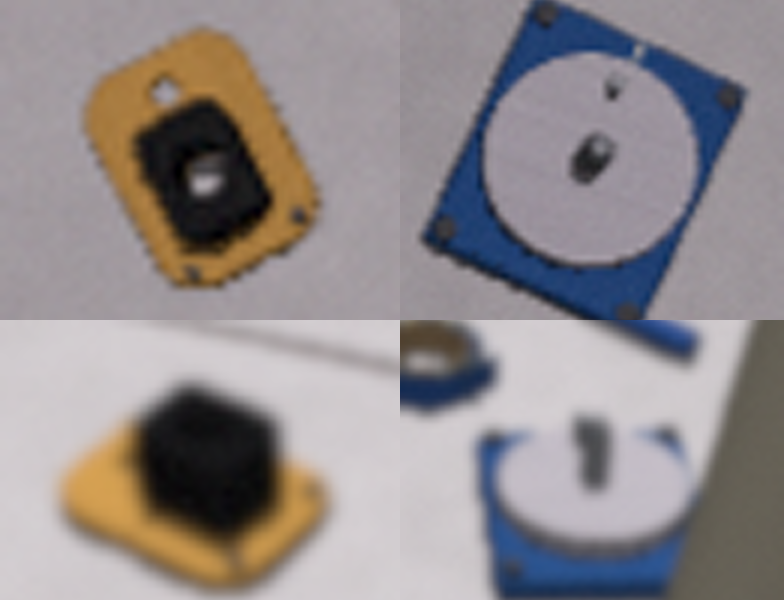

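The top crop shows the plate's hole at about image (268.6,197.3) and its bore at (273.9,207.9). On the head, the table centre is near (380.8,185.8), the white mark near (389.2,167.7) and the pin's top near (385.2,172.4). So the pin can be seen.

```bash
python3 - <<'E'
from h import *
d=pickle.load(open("d0.pkl","rb"));t=d["top"];s=d["scene"]
A=lambda v:np.arctan2(v[1],v[0])
b=cv2.morphologyEx(mask(t,(100,120,50),(120,255,255))[150:220,350:412],cv2.MORPH_CLOSE,np.ones((2,2)))
cs,h=cv2.findContours(b,cv2.RETR_CCOMP,cv2.CHAIN_APPROX_NONE)
hole=max([c for c,k in zip(cs,h[0]) if k[3]>=0],key=cv2.contourArea)
# table rim: world points on plane .032, circle fit
e=cv2.fitEllipse(hole+np.array([350,150])); print("table ellipse",e); T=ray(t,e[0],.032)[:2];print("table",T)
T2=ray(t,(380.7,185.8),.032)[:2];print("hand",T2)
sh=ray(t,(350-1+(602-400)/6,154+(143+32)/6-0),.072)[:2];print("shaft",sh)
m=ray(t,(389.2,167.7),.018)[:2];p=ray(t,(385.2,172.4),.05)[:2]
print("mark",m,A(m-T),"pin",p,A(p-T),np.linalg.norm(p-T),"rel",A(p-T)-A(m-T))
ho=ray(t,(268.6,197.2),.006)[:2];bo=ray(t,(273.6,207.8),.03)[:2]
print("hole",ho,"bore",bo,A(ho-bo),np.linalg.norm(ho-bo))
# scene cross-check
c=blobs(mask(s,(10,120,90),(28,255,255)),(240,285,215,252))[0]
pts=np.array([ray(s,q[0],0.0)[:2] for q in c])
print("hub proj in scene (.457,.181,.044):",proj(s,[.457,.181,.044]),"shaft tip",proj(s,[*T,.072]))
k=blobs(cv2.inRange(s["color"],(0,0,0),(60,60,60)),(240,285,215,252))[0];print(cv2.boundingRect(k))
E
```

```text
Traceback (most recent call last):
ValueError: max() iterable argument is empty
```

```bash
python3 - <<'E'
from h import *
d=pickle.load(open("d0.pkl","rb"));t=d["top"];s=d["scene"]
A=lambda v:np.arctan2(v[1],v[0])
m=cv2.inRange(cv2.cvtColor(t["color"],cv2.COLOR_RGB2HSV),(0,0,90),(179,70,255))
m[mask(t,(100,100,40),(125,255,255))>0]=0
box=np.zeros_like(m);cv2.circle(box,(381,186),20,255,-1)
c=blobs(cv2.morphologyEx(m&box,cv2.MORPH_OPEN,np.ones((5,5))),(350,412,150,220))[0]
e=cv2.fitEllipse(cv2.convexHull(c)); T=ray(t,e[0],.032)[:2];print("table",e,T)
T2=ray(t,(380.7,185.8),.032)[:2];print("hand",T2)
sh=ray(t,(349+202/6,154+175/6),.072)[:2];print("shaft",sh)
mk=ray(t,(389.2,167.7),.018)[:2];p=ray(t,(385.2,172.4),.05)[:2]
print("mark",mk,A(mk-T),"pin",p,A(p-T),np.linalg.norm(p-T),"rel",A(p-T)-A(mk-T))
ho=ray(t,(268.6,197.2),.006)[:2];bo=ray(t,(273.6,207.8),.03)[:2]
print("hole",ho,"bore",bo,A(ho-bo),np.linalg.norm(ho-bo))
print("hub proj in scene:",proj(s,[.457,.181,.044]),"shaft tip",proj(s,[*T,.072]))
k=blobs(cv2.inRange(s["color"],(0,0,0),(60,60,60)),(240,285,215,252))[0];print(cv2.boundingRect(k))
E
```

```text
table ((380.2864685058594, 185.37567138671875), (35.29234313964844, 36.025211334228516), 98.81254577636719) [ 0.52644151 -0.12934447]
hand [ 0.52521848 -0.13054959]
shaft [ 0.52701134 -0.13096741]
mark [ 0.58147541 -0.156982  ] -0.4653988160874064 pin [ 0.56160777 -0.14091678] -0.31791228363550655 0.037021403462505986 rel 0.14748653245189985
hole [0.48922747 0.19841409] bore [0.45579425 0.17943018] 0.516418362950504 0.03844697045496674
hub proj in scene: [264.25358187 227.38538822] shaft tip [347.54736379 178.83307854]
(257, 224, 16, 18)
```

Call:
arm_command --targets '[0.25,0.72,0,0.1,94,0.25,0.72,0,0.1,94,0.25,0.72,0,0.1,94,0.25,0.72,0,0.1,94,0.25,0.72,0,0.1,94,0.25,0.72,0,0.1,94,0.25,0.72,0,0.1,94,0.25,0.72,0,0.1,94,0.25,0.72,0,0.1,94,0.25,0.72,0,0.1,94]'

```text
time_s: 1.1
eef_pos: [0.3328, -0.1745, 0.2053]
tool_rot: [-3.06, -0.711, 0.0]
contact_force: [0.2, 0.4, -0.9]
width: 1.003
grasp_force: 0.0
```

Call:
arm_command --targets '[0.25,0.72,0,0.1,94,0.25,0.72,0,0.1,94,0.25,0.72,0,0.1,94,0.25,0.72,0,0.1,94,0.25,0.72,0,0.1,94,0.25,0.72,0,0.1,94,0.25,0.72,0,0.1,94,0.25,0.72,0,0.1,94,0.25,0.7,0,0,94,0,0,-0.5,0,94,0,0,-0.5,0,94]'

```text
time_s: 2.2
eef_pos: [0.4459, 0.1482, 0.155]
tool_rot: [3.032, 0.822, 0.002]
contact_force: [-0.5, -0.8, -0.9]
width: 1.0
grasp_force: 0.0
```

```bash
python3 - <<'E'
from plant import ctrl
from h import *
from scipy.spatial.transform import Rotation as R
o=ctrl.observe();print(o["time_s"],o["eef_pos"],o["q"].round(2),R.from_rotvec(o["tool_rot"]).as_matrix().round(3).tolist(),o["contact_force"])
c=ctrl.capture("scene");t=ctrl.capture("top")
cv2.imwrite("pics/g1.png",np.hstack([crop(c,264,215,40,40,5),crop(t,273,206,40,40,5)]))
p=[.4565,.18,.044];print(proj(c,p),proj(t,p),"tcp",proj(c,o["eef_pos"]),proj(t,o["eef_pos"]))
E
```

```text
2.2 [0.44586938 0.14819673 0.15495667] [ 0.17  0.15  1.8  -0.    1.19  1.21] [[0.863, 0.505, 0.001], [0.505, -0.863, 0.0], [0.001, 0.001, -1.0]] [-0.53197306 -0.80895492 -0.85119472]
[264.65738825 227.38660989] [272.78254875 207.12333338] tcp [275.28647672 194.30180466] [279.27150817 207.58299567]
```

View pics/g1.png

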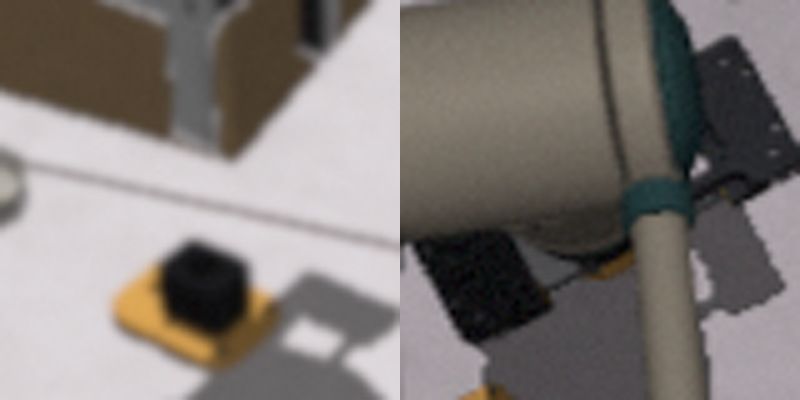

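The scene crop shows the hub's top centre at about image (264.6,227), which agrees with my estimate, so I'm going down on it.

Call:
arm_command --targets '[0.21,0.64,0,0,94,0,0,-0.4,0,94,0,0,-0.4,0,94,0,0,-0.4,0,94,0,0,-0.4,0,94,0,0,-0.4,0,94,0,0,-0.4,0,94,0,0,-0.2,0,94,0,0,-0.1,0,94,0,0,-0.1,0,94,0,0,0,0,94]'

```text
time_s: 3.4
eef_pos: [0.4561, 0.1788, 0.0157]
tool_rot: [3.033, 0.818, 0.001]
contact_force: [0.6, 0.5, 0.4]
width: 1.001
grasp_force: 0.0
```

Call:
arm_command --targets '[0,0,0,0,20,0,0,0,0,20,0,0,0,0,20,0,0,0,0,20,0,0,0,0,20,0,0,0,0,20,0,0,0,0,20,0,0,0,0,20]' --squeeze 20

```text
time_s: 4.2
eef_pos: [0.4556, 0.179, 0.0155]
tool_rot: [-3.033, -0.818, 0.001]
contact_force: [-0.7, 1.0, 0.4]
width: 0.381
grasp_force: 20.0
```

Call:
arm_command --targets '[0,0,0,0,20,0,0,0.2,0,20,0,0,0.4,0,20,0,0,0.4,0,20,0,0,0.4,0,20,0,0,0.4,0,20,0,0,0.2,0,20]' --squeeze 40

```text
time_s: 4.9
eef_pos: [0.4565, 0.1789, 0.1173]
tool_rot: [3.033, 0.818, 0.004]
contact_force: [0.6, -0.4, -3.6]
width: 0.378
grasp_force: 40.0
```

Call:
arm_command --targets '[-0.26,-0.56,0,-0.86,20,-0.26,-0.56,0,-0.86,20,-0.26,-0.56,0,-0.86,20,-0.26,-0.56,0,-0.86,20,-0.26,-0.56,0,-0.86,20,0.45,-0.56,0,-0.86,20,0.45,-0.56,0,-0.86,20,0.45,-0.56,0,-0.86,20,0.45,-0.56,0,-0.86,20,0.45,-0.56,0,-0.86,20,0.45,-0.56,0,-0.86,20,0,0,0,0,20]'

```text
time_s: 6.1
eef_pos: [0.5294, -0.1334, 0.1152]
tool_rot: [3.103, -0.473, 0.006]
contact_force: [-0.3, 0.3, -3.5]
width: 0.382
grasp_force: 40.0
```

```bash
python3 - <<'E'
from plant import ctrl
from h import *
from scipy.spatial.transform import Rotation as R
o=ctrl.observe();print(o["time_s"],o["eef_pos"],o["q"].round(2),R.from_rotvec(o["tool_rot"]).as_matrix().round(3).tolist(),o["contact_force"],o["ft_torque"],o["width"])
c=ctrl.capture("scene");t=ctrl.capture("top");pickle.dump((c,t),open("d1.pkl","wb"))
cv2.imwrite("pics/g2.png",np.hstack([crop(c,347,170,40,40,5),crop(t,381,186,40,40,5)]))
x=o["eef_pos"];print(proj(c,x),proj(c,[x[0],x[1],x[2]-.0155]),proj(t,x))
E
```

```text
6.1 [ 0.5294377  -0.13343703  0.11515944] [-0.37  0.3   1.71 -0.    1.13  1.5 ] [[0.955, -0.298, 0.003], [-0.298, -0.955, -0.003], [0.004, 0.002, -1.0]] [-0.2935667   0.26995065 -3.47387142] [0.07905312 0.00937817 0.02949439] 0.3817044364602109
[349.12835669 166.44530433] [348.77825447 170.65898823] [385.69320706 179.94946757]
```

View pics/g2.png

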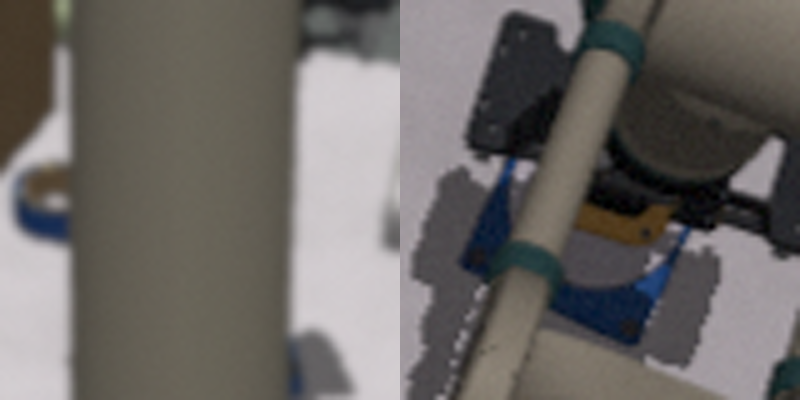

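The arm hides the scene view of the head. The top view shows the plate held level over it. I'll correct the offset and descend slowly, checking force at each step.

Call:
arm_command --targets '[-0.09,0.06,0,0,20,0,0,-0.2,0,20,0,0,-0.2,0,20,0,0,-0.08,0,20,0,0,0,0,20,0,0,0,0,20]'

```text
time_s: 6.8
eef_pos: [0.5214, -0.126, 0.0913]
tool_rot: [3.107, -0.467, -0.0]
contact_force: [-0.2, -1.2, -3.4]
width: 0.381
grasp_force: 40.0
```

Call:
arm_command --targets '[0,0,-0.04,0,20,0,0,-0.04,0,20,0,0,-0.04,0,20,0,0,0,0,20]'

```text
time_s: 7.2
eef_pos: [0.5211, -0.1261, 0.0852]
tool_rot: [-3.107, 0.468, 0.001]
contact_force: [0.8, -0.9, -3.9]
width: 0.38
grasp_force: 40.0
```

Call:
arm_command --targets '[0.07,-0.08,0,0,20,0,0,0,0,20,0,0,-0.04,0,20,0,0,-0.04,0,20,0,0,0,0,20]'

```text
time_s: 7.7
eef_pos: [0.5244, -0.13, 0.0811]
tool_rot: [-3.106, 0.467, 0.002]
contact_force: [0.1, 0.5, -2.8]
width: 0.382
grasp_force: 40.0
```

Call:
arm_command --targets '[0,0,-0.03,0,20,0,0,-0.03,0,20,0,0,0,0,20]'

```text
time_s: 8.0
eef_pos: [0.5246, -0.1301, 0.0783]
tool_rot: [-3.107, 0.467, 0.001]
contact_force: [0.7, -0.3, -3.9]
width: 0.381
grasp_force: 40.0
```

Call:
arm_command --targets '[0,0,-0.03,0,20,0,0,-0.03,0,20,0,0,0,0,20]'

```text
time_s: 8.3
eef_pos: [0.5243, -0.1295, 0.0751]
tool_rot: [-3.106, 0.468, 0.002]
contact_force: [-0.3, 1.4, -3.1]
width: 0.378
grasp_force: 40.0
```

Call:
arm_command --targets '[0,0,-0.03,0,20,0,0,-0.03,0,20,0,0,0,0,20]'

```text
time_s: 8.6
eef_pos: [0.5242, -0.1294, 0.0721]
tool_rot: [-3.106, 0.468, 0.002]
contact_force: [-1.3, 3.1, -4.0]
width: 0.378
grasp_force: 40.0
```

Call:
arm_command --targets '[-0.01,0.02,0,0,20,0,0,0,0,20]'

```text
time_s: 8.8
eef_pos: [0.5242, -0.1293, 0.0723]
tool_rot: [3.106, -0.467, -0.0]
contact_force: [-0.6, 0.6, -4.8]
width: 0.379
grasp_force: 40.0
```

Call:
arm_command --targets '[0,0,-0.03,0,20,0,0,-0.03,0,20,0,0,0,0,20]'

```text
time_s: 9.1
eef_pos: [0.5243, -0.1293, 0.0693]
tool_rot: [3.106, -0.467, -0.0]
contact_force: [-1.3, 1.8, -3.7]
width: 0.382
grasp_force: 40.0
```

Call:
arm_command --targets '[0,0,-0.03,0,20,0,0,-0.03,0,20,0,0,0,0,20]'

```text
time_s: 9.4
eef_pos: [0.5243, -0.1292, 0.0663]
tool_rot: [3.106, -0.467, -0.0]
contact_force: [-1.6, 2.1, -2.8]
width: 0.379
grasp_force: 40.0
```

Call:
arm_command --targets '[-0.01,0.02,0,0,20,0,0,-0.02,0,20,0,0,0,0,20]'

```text
time_s: 9.7
eef_pos: [0.5245, -0.1286, 0.0656]
tool_rot: [3.106, -0.467, 0.002]
contact_force: [-1.0, 0.5, -2.8]
width: 0.379
grasp_force: 40.0
```

Call:
arm_command --targets '[0,0,-0.02,0,20,0,0,0,0,20]'

```text
time_s: 9.9
eef_pos: [0.524, -0.1284, 0.0644]
tool_rot: [3.106, -0.467, 0.001]
contact_force: [-0.0, 0.5, -3.1]
width: 0.376
grasp_force: 40.0
```

Call:
arm_command --targets '[0,0,-0.02,0,20,0,0,0,0,20]'

```text
time_s: 10.1
eef_pos: [0.5238, -0.1282, 0.0634]
tool_rot: [3.107, -0.467, -0.0]
contact_force: [0.0, 0.5, -3.8]
width: 0.376
grasp_force: 40.0
```

Call:
arm_command --targets '[0,0,-0.02,0,20,0,0,0,0,20]'

```text
time_s: 10.3
eef_pos: [0.5237, -0.1282, 0.0624]
tool_rot: [3.107, -0.467, -0.0]
contact_force: [-0.4, -1.1, -2.8]
width: 0.38
grasp_force: 40.0
```

No vertical force 3 mm below the pin's top, so the pin seems to have entered the hole. I'll keep lowering gently.

Call:
arm_command --targets '[0,0,-0.03,0,20,0,0,-0.03,0,20,0,0,0,0,20]'

```text
time_s: 10.6
eef_pos: [0.5236, -0.1281, 0.0592]
tool_rot: [-3.107, 0.467, 0.001]
contact_force: [0.8, -0.1, -3.2]
width: 0.381
grasp_force: 40.0
```

Call:
arm_command --targets '[0,0,-0.03,0,20,0,0,-0.03,0,20,0,0,0,0,20]'

```text
time_s: 10.9
eef_pos: [0.5237, -0.1281, 0.0562]
tool_rot: [3.107, -0.467, -0.001]
contact_force: [0.1, 0.8, -2.9]
width: 0.377
grasp_force: 40.0
```

Call:
arm_command --targets '[0,0,-0.03,0,20,0,0,-0.03,0,20,0,0,0,0,20]'

```text
time_s: 11.2
eef_pos: [0.5236, -0.1281, 0.0532]
tool_rot: [3.107, -0.467, -0.001]
contact_force: [0.6, 0.6, -4.3]
width: 0.378
grasp_force: 40.0
```

Underside is at about 38 mm and the seat is at 32 mm.

Call:
arm_command --targets '[0,0,-0.03,0,20,0,0,-0.03,0,20,0,0,0,0,20]'

```text
time_s: 11.5
eef_pos: [0.5236, -0.1281, 0.0502]
tool_rot: [-3.107, 0.467, 0.001]
contact_force: [0.1, -0.3, -3.6]
width: 0.38
grasp_force: 40.0
```

Call:
arm_command --targets '[0,0,-0.03,0,20,0,0,-0.01,0,20,0,0,0,0,20]'

```text
time_s: 11.8
eef_pos: [0.5237, -0.1281, 0.0484]
tool_rot: [3.107, -0.467, -0.0]
contact_force: [0.5, -0.5, -3.6]
width: 0.379
grasp_force: 40.0
```

Call:
arm_command --targets '[0,0,-0.02,0,20,0,0,0,0,20]'

```text
time_s: 12.0
eef_pos: [0.5239, -0.1282, 0.0475]
tool_rot: [3.107, -0.467, 0.0]
contact_force: [0.0, 0.1, -3.5]
width: 0.379
grasp_force: 40.0
```

Call:
arm_command --targets '[0,0,-0.01,0,20,0,0,0,0,20]'

```text
time_s: 12.2
eef_pos: [0.5239, -0.1282, 0.0475]
tool_rot: [3.106, -0.467, 0.0]
contact_force: [-1.1, 1.0, 1.7]
width: 0.376
grasp_force: 40.0
```

Call:
arm_command --targets '[0,0,-0.01,0,20,0,0,0,0,20]'

```text
time_s: 12.4
eef_pos: [0.5239, -0.1282, 0.0475]
tool_rot: [3.106, -0.467, 0.001]
contact_force: [-1.9, -0.5, 5.0]
width: 0.376
grasp_force: 40.0
```

The plate is seated with about 8 N of downward push. Now I'll release it and retreat.

Call:
arm_command --targets '[0,0,0,0,60,0,0,0,0,60,0,0,0,0,60,0,0,0,0,60,0,0,0.1,0,60,0,0,0.3,0,60,0,0,0.5,0,60,0,0,0.5,0,60,0,0,0.5,0,60,0,0,0.5,0,60]'

```text
time_s: 13.4
eef_pos: [0.5238, -0.1281, 0.1678]
tool_rot: [3.106, -0.467, 0.0]
contact_force: [0.4, -0.5, 0.1]
width: 0.638
grasp_force: 0.0
```

Call:
arm_command --targets '[-0.4,-0.6,0.2,0,60,-0.4,-0.6,0.2,0,60,-0.4,-0.6,0,0,60,-0.4,-0.6,0,0,60,-0.4,-0.6,0,0,60,-0.4,-0.6,0,0,60,-0.4,-0.6,0,0,60,-0.4,-0.6,0,0,60,-0.4,-0.6,0,0,60,-0.4,-0.6,0,0,60,0,0,0,0,60,0,0,0,0,60]'

```text
time_s: 14.6
eef_pos: [0.3235, -0.4283, 0.1865]
tool_rot: [-3.105, 0.47, -0.0]
contact_force: [0.0, 0.1, 0.2]
width: 0.637
grasp_force: 0.0
```

```bash
python3 - <<'E'
from plant import ctrl
from h import *
o=ctrl.observe();print(o["time_s"],o["eef_pos"],o["contact_force"],o["joint_vel"].round(3))
c=ctrl.capture("scene");t=ctrl.capture("top")
cv2.imwrite("pics/f.png",np.hstack([crop(c,347,190,40,40,5),crop(t,381,186,40,40,5)]))
E
```

```text
14.6 [ 0.32350628 -0.42828223  0.18647424] [0.03184256 0.09106528 0.15009169] [ 0.032 -0.01   0.015  0.006  0.002 -0.001]
```

View pics/f.png

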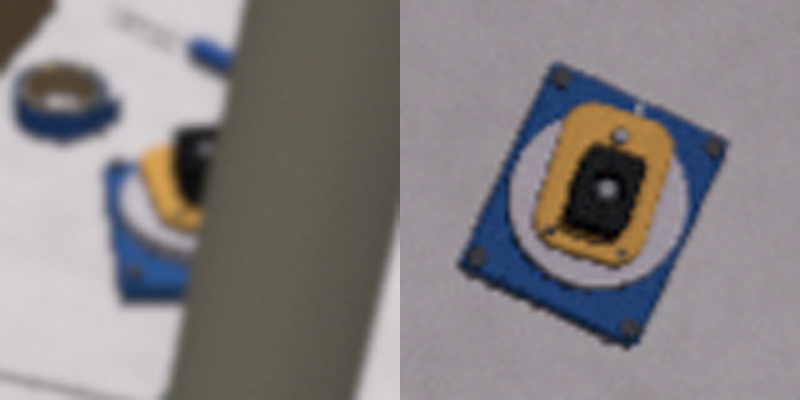

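The top crop shows the plate on the table, with the steel pin visible in its hole at crop (620,133) and the shaft in the bore at (605,187). It is flat and released, and the arm is clear of it.

```bash
python3 -c "
from plant import ctrl
print(ctrl.sign_off())"
```

```text
the job is handed in; nothing more can be done
None
```

The brass index plate is fully seated flat on the index head with the shaft through its bore and the pin in its hole, released after about 8 N of seating force, and the job was handed in at about 15 s.

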